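# Seat the box former on the three-point gluing jig

### The job

Pick up the former with the rectangular wooden block and set it on the gluing jig base, turned so that its three ball feet settle fully home: the two feet at its wide end in the conical cup and the V groove, the foot at its narrow end on the flat pad. Lower it in gently rather than dropping it, let go, and leave the former with the round drum where it stands.

Things in the scene. Friction and masses are not known exactly. Their poses are not given: they have to be found in the camera images.
- block (a point): Centre of the rectangular wooden block (x 60, y 40, z 50 mm; grasp across y) of the former to seat. Under it an 8 mm aluminium plate, 160 by 112 mm, tapering to 36 mm at +x, on three legs with 18 mm ball feet, undersides 58 mm below this point. x: to the narrow end; z up. Feet from here, x, y: -40, +40 mm (for the cup); -40, -40 (groove); +80, 0 (flat). Loose on the table, 0.3 to 0.65 kg.
- jig_base: Fixed dark steel board, 178 by 150 mm, with steel seats. Origin on the table, under where the block belongs (seated, block centre 74 mm above, axes agree). x: to the narrow end; z up. Cup at x -40, y +40 mm; V groove along y at -40, -40 (mouths 36 mm, rims 33 mm high; slick 52 degree walls guide a ball home from 10 mm off); flat pad, 44 mm across, 16 mm high, at +80, 0.
- drum (a point): Centre of the round wooden drum (54 mm diameter, 50 mm tall) of the other former, otherwise alike: same plate and ball feet, loose, standing on the table, this point 58 mm above the table. To be left where it is.
Things that resemble listed ones, but are neither listed nor needed, are in the scene too. What is shaped like the part that bears block but yellow is not meant.

How it is judged:
By the outcome, as a careful person would: the job done as asked, in the order asked, and still so for the second after the job is handed in, with the robot touching nothing.
It also fails if it takes over 38 s, if anything falls off the work surface, if the arm or the gripper's body presses on something with over 40 N, if the wrist force passes 120 N, or if a joint passes its speed limit or range.

### The arm

A 6-joint arm with a two-finger parallel gripper is mounted at the origin on the work surface. World frame = base frame: x ahead of the robot, y to its left, z up, the work surface at z = 0. Lengths are in mm, angles in rad, forces in N, time in s.
With the tool pointing down it reaches from about 350 to 875 mm from the base axis. Payload 4.2 kg.
Tool frame: the origin (TCP) lies on the mounting face of the last link; the fingertips stand 173 mm ahead of it and the grasp point (between the pads) lies 155 mm ahead of it; z points along the fingers, y is the line along which they close (so a half turn about z gives the same grasp; the last joint's range is limited). The gripper opens to 85 mm and grips with 20 to 120 N. Pads are 22 mm wide; open, the fingers measure 114 mm over their backs; the gripper's body (76 mm by 85 mm) begins 54 mm behind the grasp point. The pads swing forward as they close: fully open they stand 13 mm farther back than shut.
Start: joints at [-0.97, 0.385, 0.008, 0, -1.194, -0.259], TCP at [209.505, -588.819, 404.712] pointing down, gripper open.
Joint ranges: [-3.14, 3.14], [-1.21, 2.06], [-1.07, 1.41], [-3.16, 2.05], [-2.99, -0.16], [-3.1, 3.1]. Speed limits (rad/s): [2.79, 2.79, 3.14, 3.14, 3.14, 3.14].

### API

Orientations are given as a unit quaternion [x, y, z, w].
In Python, from bench import arm gives the robot as it stands.
- The arm moves only by the tool carry_out, never from a script. Its argument "rows" is a list of rows, each a list of 7 numbers: the shift along the tool's x, y, z as a fraction of full scale, then the turn, a rotation vector about the tool's x, y, z as a fraction of full scale, then the opening, from -1 (shut) to 1 (fully open). A call has 1 to 12 rows; each row is the pose to reach, as a shift and turn from the pose commanded when the call began, along the tool's axes at that moment, turning the shorter way round; what a row does not reach only later rows make up. Full scale, the value 1, is 20 cm for a shift and pi rad for a turn. A row lasts 1/8 s, in which the tool goes at most 62.5 mm and 10.7 degrees, less where a joint would pass 70% of its speed; a pose out of reach is approached as far as the arm can. A call with a number of a shift or a turn outside -1 to 1 is refused whole. A call with a gripper value outside its range is refused whole. The fingers move at their own pace and stop on an object; the grip force is fixed at half the most. Time passes only in rows, so rows that repeat a pose let the fingers close. It gives the time, the measured TCP pose, the force, the opening and the grip force at its end, in the units of the state.
- arm.read_state(): the state, without advancing time (a new reading comes with each control period).
- arm.get_image(name): name is "side" or "top"; returns (picture, depth): 420x560x3 uint8, red, green, blue; 420x560 float32, mm along the optical axis (not along the pixel's ray), 0 where there is no reading.
- arm.calibration(name): a dict with "mtx" (3x3 intrinsics, pixels), "cam_to_world" (4x4, takes a point from camera to world coordinates). Camera axes: x right, y up, looking along -z (the intrinsics and any distortion apply to the point x, -y, -z); pixel columns grow to the right and rows downward; lengths in mm; the calibration is good to about 2 mm. A picture is of the moment at which its call begins. calibration takes no time and is no camera call.
- arm.job_done(): hands the job in; it is judged then, once.
The state is a dict: "clock": time; "joints": joint angles; "joint_vel": joint speeds; "joint_efforts": joint torques, N m; "position": TCP position; "ee_rot": TCP orientation; "contact_force": force on the tool from outside, world axes, zero at the start; "wrist_torque": the same for the moment, N m; "gripper_width": finger opening in mm; "grasp_force": force on a finger pad.
Only numpy, scipy, OpenCV 4.12 (cv2) and the standard library are available. Lean on these libraries where they do the work, as an engineer would, in place of code of your own. Each camera call takes 0.05 s, during which the arm holds its last target. There are 200 camera calls.

## Working session

There is one attempt and no reset: what is moved stays moved. The work goes in short steps, Python scripts to look and compute and a tool call to move; the robot and the scene stay as the last step left them, time stands still between calls to the robot, and variables do not carry over. Pictures are saved under pics/ and viewed, at most 10 in all, crops included, and the job is handed in when it is done.

Besides the shell and the picture viewer there is one more tool, called after "Call:" by a JSON object that holds its "method" and its "body", one argument or row to a line. carry_out: Moves the arm, as the interface text tells. Its arguments: {"type":"object","properties":{"rows":{"type":"array"}},"required":["rows"]}

```bash
mkdir -p pics
cat > h.py <<'E'
import numpy as np, cv2
from bench import arm
def snap(n,tag):
    im,d=arm.get_image(n); np.savez(f'{tag}.npz',im=im,d=d); cv2.imwrite(f'pics/{tag}.png',im[:,:,::-1]); return im,d
def cloud(n,d):
    c=arm.calibration(n); K=np.array(c['mtx']); T=np.array(c['cam_to_world'])
    v,u=np.indices(d.shape); x=(u-K[0,2])/K[0,0]*d; y=(v-K[1,2])/K[1,1]*d
    P=np.stack([x,-y,-d],-1)@T[:3,:3].T+T[:3,3]; P[d==0]=np.nan; return P
E
python3 - <<'E'
from h import *
for n in('top','side'):
    im,d=snap(n,n+'0'); c=arm.calibration(n); print(n,np.round(c['cam_to_world'],3).tolist(),np.round(c['mtx'],1).tolist(), {k:v for k,v in c.items() if k not in('mtx','cam_to_world')}, (d==0).mean())
a=[cv2.imread(f'pics/{n}0.png') for n in('top','side')]
cv2.imwrite('pics/both.png',np.hstack([cv2.resize(x,(400,300)) for x in a]))
print(arm.read_state())
E
```

```text
top [[0.018, 0.994, -0.108, 360.888], [-1.0, 0.017, -0.003, 11.261], [-0.001, 0.108, 0.994, 1069.402], [0.0, 0.0, 0.0, 1.0]] [[490.6, 0.0, 286.9], [0.0, 490.6, 209.3], [0.0, 0.0, 1.0]] {} 0.004243197278911565
side [[-0.951, 0.218, -0.218, 206.811], [-0.308, -0.659, 0.686, 818.894], [0.005, 0.72, 0.694, 879.474], [0.0, 0.0, 0.0, 1.0]] [[478.8, 0.0, 288.5], [0.0, 478.8, 208.4], [0.0, 0.0, 1.0]] {} 0.004081632653061225
{'clock': 0.1, 'joints': array([-9.70413810e-01,  3.85465335e-01,  6.76863919e-03, -4.25705217e-04,
       -1.19404097e+00, -2.58601088e-01]), 'joint_vel': array([-2.54052797e-05, -1.89730974e-03,  2.42959029e-03,  1.92314169e-03,
       -1.56544442e-03, -9.33151935e-04]), 'joint_efforts': array([-2.25145341e-04, -3.93319380e+01,  1.88928241e+01,  4.19795349e+00,
       -2.61390458e-03,  2.54421337e-06]), 'position': array([ 209.44654108, -588.66170724,  403.74308861]), 'ee_rot': array([-1.69982714e-01,  9.85446546e-01,  9.64896412e-04, -2.24316664e-04]), 'contact_force': array([-0.16880266,  0.59120691,  0.51146632]), 'wrist_torque': array([-0.00952586,  0.03691469,  0.00532982]), 'grasp_force': 0.0, 'gripper_width': 85.30504359594566}
```

View pics/top0.png

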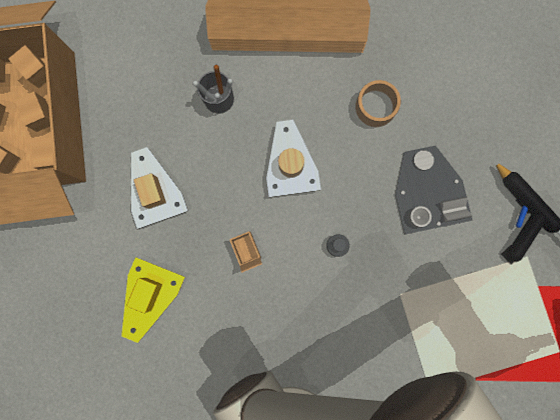

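View pics/side0.png

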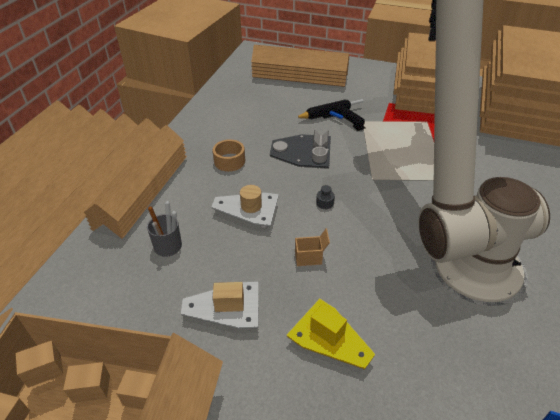

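Top view: the silver former with the rectangular block is at (150,190). Things it could be mistaken for are the yellow former (148,295), the drum former (291,162), the small open box (245,250) and the loose wood in the carton (25,65). By the description I choose (150,190). The jig is at (432,190), with its cup at (420,215), groove at (456,210) and pad at (424,159).

```bash
cat > m.py <<'E'
from h import *
from scipy.spatial.transform import Rotation as R
def fit(model,pts):  # 2d rigid
    m=np.array(model,float);p=np.array(pts)[:,:2]
    H=(m-m.mean(0)).T@(p-p.mean(0)); a=np.arctan2(H[0,1]-H[1,0],H[0,0]+H[1,1])
    c,s=np.cos(a),np.sin(a);Q=np.array([[c,-s],[s,c]]); t=p.mean(0)-Q@m.mean(0)
    return t,a,np.linalg.norm(m@Q.T+t-p,axis=1)
def comps(mask,amin=6):
    n,l,s,c=cv2.connectedComponentsWithStats(mask.astype(np.uint8),connectivity=4)
    return [(c[i],s[i,4],l==i) for i in range(1,n) if s[i,4]>=amin]
E
python3 - <<'E'
from m import *
out=[]
for n,bx,jx in(('top',(120,140,75,95),(385,135,95,110)),('side',(175,275,95,60),(262,120,80,52))):
    f=np.load(n+'0.npz'); im,d=f['im'],f['d']; P=cloud(n,d); hsv=cv2.cvtColor(im,cv2.COLOR_RGB2HSV)
    for nm,(x,y,w,h) in(('b',bx),('j',jx)):
        out.append(cv2.resize(im[y:y+h,x:x+w],(400,300),interpolation=cv2.INTER_CUBIC))
        S=np.s_[y:y+h,x:x+w]; Pc=P[S]; z=Pc[...,2]; H=hsv[S]; 
        print(n,nm,'z hist',np.histogram(z[~np.isnan(z)],bins=np.arange(-10,101,5))[0])
        if nm=='b':
            wood=(H[...,1]>80)
            for c,a,k in comps(wood&(z>78),30):
                r=cv2.minAreaRect(np.float32(Pc[k][:,:2])); print(' blocktop',a,np.round(Pc[k].mean(0),1),np.round(np.median(Pc[k][:,2]),1),np.round(r[0],1),np.round(r[1],1),round(r[2],1))
            plate=(z>26)&(z<40)&(H[...,1]<60)
            for c,a,k in comps((z>24)&(z<42)&(H[...,2]<130)&(H[...,1]<90),4): print(' screw',c+[x,y],a,np.round(np.nanmedian(Pc[k],0),1))
        else:
            for lo,hi in((12,20),(28,38)):
                for c,a,k in comps((z>lo)&(z<hi),25):
                    q=np.float32(Pc[k][:,:2]); r=cv2.minAreaRect(q); ci=cv2.minEnclosingCircle(q)
                    print(' seat',lo,c+[x,y],a,np.round(Pc[k].mean(0),1),'rect',np.round(r[0],1),np.round(r[1],1),round(r[2],1),'circ',np.round(ci[0],1),round(ci[1],1))
cv2.imwrite('pics/crops.png',np.vstack([np.hstack(out[:2]),np.hstack(out[2:])]))
E
```

```text
top b z hist [  33 2275 1837   14    0    0    8  199 1737  249   18   25   21   24
   18   23   26   67  485   41    0    0]
 blocktop 548 [503.4 300.5  82.4] 82.4 [503.4 300.7] [60.  38.7] 21.1
 screw [141.21052632 157.94736842] 19 [578.4 329.6  35.2]
 screw [176.63157895 203.78947368] 19 [480.8 248.9  33.6]
 screw [140.95 216.7 ] 20 [451.8 323.5  33.3]
top j z hist [ 105 3596 2321 2846  545  346  165  186  269   21    0    0    0    0
    0    0    0    0    0    0    0    0]
 seat 12 [422.9760274  159.85273973] 292 [ 589.3 -280.3   15.4] rect [ 589.1 -280.7] [43.  40.8] 85.9 circ [ 589.1 -280.3] 21.9
 seat 12 [453.93785311 209.8079096 ] 177 [ 480.6 -345.7   15.8] rect [ 480.5 -345.3] [23. 54.] 20.3 circ [ 478.1 -346.6] 28.0
 seat 12 [419.         216.63636364] 44 [ 464.4 -269.8   16.9] rect [ 464.7 -269.3] [14.  16.9] 48.6 circ [ 464.6 -269.6] 9.4
 seat 28 [454.26744186 200.41860465] 86 [ 499.  -341.4   31.8] rect [ 498.3 -341.7] [ 8.8 51. ] 13.0 circ [ 500.1 -341.3] 25.5
 seat 28 [420.12 216.58] 200 [ 463.1 -268.3   31.7] rect [ 464.1 -267.6] [42.7 42.7] 3.7 circ [ 463.5 -268.1]
[... 900 characters left out ...]
4   16.5] rect [ 470.4 -341.9] [57.4 39.3] 82.3 circ [ 479.  -343.8] 30.0
 seat 12 [280.27358491 146.11320755] 106 [ 584.7 -282.1   17.2] rect [ 582.6 -285.6] [58.5 41.2] 78.1 circ [ 588.8 -286.9] 30.5
 seat 12 [319.    160.125] 32 [ 456.8 -254.6   16.1] rect [ 457.1 -253.8] [43.8 14.7] 22.1 circ [ 459.9 -260.5] 21.9
 seat 28 [315.08108108 136.32432432] 37 [ 493.9 -342.4   32.6] rect [ 493.9 -344.6] [10.7 53.7] 11.8 circ [ 492.9 -344.8] 26.9
 seat 28 [326.14705882 136.58823529] 34 [ 461.5 -350.1   33.6] rect [ 462.3 -351.5] [ 9.7 57.1] 10.6 circ [ 458.1 -352.3] 28.6
 seat 28 [319.12280702 151.83333333] 114 [ 461.8 -271.    33.2] rect [ 461.2 -270.2] [42.5 47.6] 27.2 circ [ 460.1 -272.2] 25.2
```

View pics/crops.png

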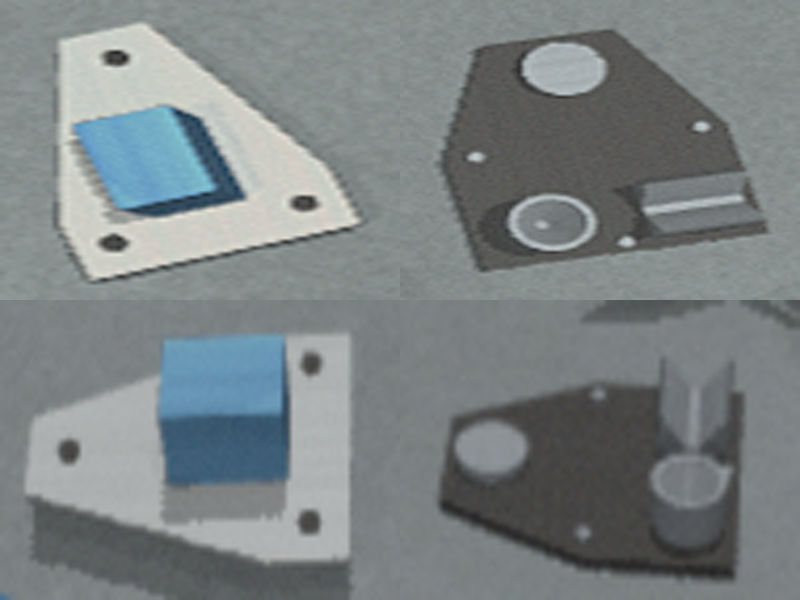

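The crop (shown with red and blue swapped) confirms the choice: a silver plate with a rectangular block and three dark screws over the feet. The screw triangle is 120 by 80 mm, as expected, and the block top is at z≈83.

- **Block:** (502.5, 300), yaw 21.2°.
- **Jig:** cup (463,-268), groove (481,-346), pad (589,-280). This puts its origin at about (511,-298), yaw 12.8°.

Both agree across the two views to within about 3 mm.

Call:
{"method": "carry_out", "body": {
  "rows": [
    [-0.717,0.924,0,0,0,0,1],
    [-0.717,0.924,0,0,0,0,1],
    [-0.717,0.924,0,0,0,0,1],
    [-0.717,0.924,0,0,0,0,1]
  ]
}}

```text
clock: 0.6
position: [282.7, -364.5, 404.4]
ee_rot: [-0.17, 0.985, 0.0, -0.0]
contact_force: [0.6, 0.0, 0.5]
gripper_width: 85.8
grasp_force: 0.0
```

Call:
{"method": "carry_out", "body": {
  "rows": [
    [-0.717,0.924,0,0,0,0,1],
    [-0.717,0.924,0,0,0,0,1],
    [-0.717,0.924,0,0,0,0,1],
    [-0.717,0.924,0,0,0,0,1]
  ]
}}

```text
clock: 1.1
position: [355.8, -142.4, 404.8]
ee_rot: [-0.171, 0.985, 0.0, 0.0]
contact_force: [0.2, 0.8, -0.4]
gripper_width: 85.6
grasp_force: 0.0
```

Call:
{"method": "carry_out", "body": {
  "rows": [
    [-0.717,0.924,0,0,0,0,1],
    [-0.717,0.924,0,0,0,0,1],
    [-0.717,0.924,0,0,0,0,1],
    [-0.717,0.924,0,0,0,0,1]
  ]
}}

```text
clock: 1.6
position: [429.1, 80.1, 404.6]
ee_rot: [-0.171, 0.985, 0.0, 0.0]
contact_force: [0.9, -1.1, 0.4]
gripper_width: 85.3
grasp_force: 0.0
```

Call:
{"method": "carry_out", "body": {
  "rows": [
    [-0.717,0.924,0.3,0,0,-0.009,1],
    [-0.717,0.924,0.3,0,0,-0.009,1],
    [-0.717,0.924,0.3,0,0,-0.009,1],
    [-0.717,0.924,0.3,0,0,-0.009,1],
    [-0.717,0.924,0.3,0,0,-0.009,1],
    [-0.717,0.924,0.3,0,0,-0.009,1]
  ]
}}

```text
clock: 2.35
position: [501.9, 299.6, 344.1]
ee_rot: [-0.184, 0.983, -0.0, -0.001]
contact_force: [-0.6, -0.1, 0.3]
gripper_width: 85.6
grasp_force: 0.0
```

Run:
```python
from m import *
a,_=snap('top','t1'); b,_=snap('side','s1')
cv2.imwrite('pics/c1.png',np.hstack([cv2.resize(x[y:y+135,u:u+180],(400,300))[:,:,::-1] for x,u,y in((a,80,100),(b,140,220))]))
s=arm.read_state(); M=R.from_quat(s['ee_rot']).as_matrix()
print(s['position'],M.round(3).tolist(), s['joints'].round(2), 'to block tool mm',M.T@(np.array([502.5,300,215])-s['position']),'yaw',np.degrees(np.arctan2(M[1,0],M[0,0]))%360)
```

```text
[501.89231426 298.80290291 345.19817676] [[-0.933, -0.361, 0.0], [-0.361, 0.933, 0.0], [-0.0, 0.0, -1.0]] [ 0.81  0.36 -0.18 -0.   -1.02 -2.02] to block tool mm [ -0.98008102   0.88407747 130.19840784] yaw 201.15517347624396
```

View pics/c1.png

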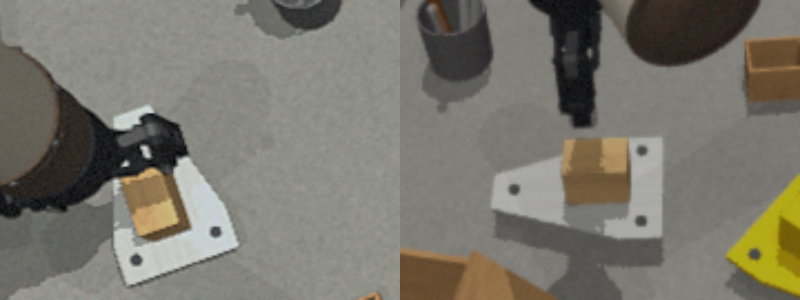

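The gripper hangs over the block: its fingers are at about (155,140) in the left crop and (583,115) in the right crop, straddling the block. I'll descend straight down and close.

Call:
{"method": "carry_out", "body": {
  "rows": [
    [0,0,0.25,0,0,0,1],
    [0,0,0.45,0,0,0,1],
    [0,0,0.58,0,0,0,1],
    [0,0,0.65,0,0,0,1],
    [0,0,0.65,0,0,0,1],
    [0,0,0.65,0,0,0,1]
  ]
}}

```text
clock: 3.2
position: [502.6, 300.0, 216.2]
ee_rot: [-0.184, 0.983, 0.001, 0.001]
contact_force: [-0.4, -0.5, 0.4]
gripper_width: 85.2
grasp_force: 0.0
```

Call:
{"method": "carry_out", "body": {
  "rows": [
    [0,0,0,0,0,0,-1],
    [0,0,0,0,0,0,-1],
    [0,0,0,0,0,0,-1],
    [0,0,0,0,0,0,-1],
    [0,0,0,0,0,0,-1],
    [0,0,0,0,0,0,-1],
    [0,0,0,0,0,0,-1],
    [0,0,0,0,0,0,-1]
  ]
}}

```text
clock: 4.2
position: [502.4, 300.1, 215.3]
ee_rot: [-0.184, 0.983, 0.0, 0.001]
contact_force: [-1.2, -0.2, 5.2]
gripper_width: 39.6
grasp_force: 60.4
```

Call:
{"method": "carry_out", "body": {
  "rows": [
    [0,0,-0.05,0,0,0,-1],
    [0,0,-0.2,0,0,0,-1],
    [0,0,-0.4,0,0,0,-1],
    [0,0,-0.6,0,0,0,-1],
    [0,0,-0.75,0,0,0,-1],
    [0,0,-0.8,0,0,0,-1],
    [0,0,-0.8,0,0,0,-1]
  ]
}}

```text
clock: 5.08
position: [501.8, 299.6, 373.8]
ee_rot: [-0.184, 0.983, -0.0, -0.001]
contact_force: [-0.1, 0.2, -3.8]
gripper_width: 39.2
grasp_force: 61.3
```

Call:
{"method": "carry_out", "body": {
  "rows": [
    [0.03,-0.08,0,0,0,0,-1],
    [0.1,-0.27,0,0,0,0,-1],
    [0.18,-0.49,0,0,0,0,-1],
    [0.27,-0.73,0,0,0,0,-1],
    [0.347,-0.935,0,0,0,0,-1]
  ]
}}

```text
clock: 5.7
position: [504.2, 97.9, 373.0]
ee_rot: [-0.184, 0.983, -0.0, -0.002]
contact_force: [0.8, 0.0, -3.9]
gripper_width: 39.2
grasp_force: 61.4
```

Call:
{"method": "carry_out", "body": {
  "rows": [
    [0.07,-0.19,0,0,0,0,-1],
    [0.14,-0.38,0,0,0,0,-1],
    [0.21,-0.57,0,0,0,0,-1],
    [0.28,-0.76,0,0,0,0,-1],
    [0.347,-0.935,0,0,0,0,-1]
  ]
}}

```text
clock: 6.32
position: [507.0, -101.0, 373.1]
ee_rot: [-0.183, 0.983, 0.0, -0.002]
contact_force: [0.3, -0.0, -4.9]
gripper_width: 39.3
grasp_force: 61.4
```

Call:
{"method": "carry_out", "body": {
  "rows": [
    [0.08,-0.22,0,0,0,0.01,-1],
    [0.17,-0.46,0,0,0,0.02,-1],
    [0.26,-0.7,0,0,0,0.03,-1],
    [0.32,-0.86,0,0,0,0.04,-1],
    [0.347,-0.935,0,0,0,0.047,-1],
    [0.347,-0.935,0,0,0,0.047,-1],
    [0.347,-0.935,0,0,0,0.047,-1]
  ]
}}

```text
clock: 7.2
position: [510.7, -297.8, 374.1]
ee_rot: [-0.111, 0.994, 0.0, -0.001]
contact_force: [-0.4, -1.0, -4.2]
gripper_width: 39.8
grasp_force: 61.5
```

Run:
```python
from m import *
a,da=snap('top','t2'); b,db=snap('side','s2')
cv2.imwrite('pics/c2.png',np.hstack([cv2.resize(x[y:y+150,u:u+200],(400,300))[:,:,::-1] for x,u,y in((a,340,100),(b,220,40))]))
s=arm.read_state(); M=R.from_quat(s['ee_rot']).as_matrix(); zp=s['position'][2]-155-25-1
print(s['position'],M.round(3).tolist(),s['gripper_width'],s['contact_force'],'yaw',np.degrees(np.arctan2(M[1,0],M[0,0]))%360)
for n,im,d in(('top',a,da),('side',b,db)):
    P=cloud(n,d); z=P[...,2]; H=cv2.cvtColor(im,cv2.COLOR_RGB2HSV)
    near=np.linalg.norm(P[...,:2]-s['position'][:2],axis=-1)<130
    v=near&(abs(z-zp)<12)
    print(n,v.sum(),np.nanmedian(z[v]),zp)
    for c,ar,k in comps(v&(H[...,2]<130)&(H[...,1]<90),5): print(' dark',c.round(1),ar,np.round(np.nanmedian(P[k],0),1))
```

```text
[ 510.95662416 -297.43702818  374.64924153] [[-0.975, -0.222, -0.0], [-0.222, 0.975, 0.0], [0.0, 0.0, -1.0]] 39.38422926665337 [ 0.24695623 -0.05347067 -3.80310369] yaw 192.8272737237776
top 1150 190.71007426914065 193.6492415278111
 dark [452.4 195.3] 17 [ 486.2 -281.3  198.7]
 dark [485.9 198.7] 30 [ 481.5 -344.   191.9]
side 868 194.26611081664777 193.6492415278111
 dark [323.3  88.1] 9 [ 479.1 -346.2  195.8]
 dark [278.5  93.2] 10 [ 588.3 -280.7  196. ]
 dark [301.9 103. ] 227 [ 513.6 -256.5  192.2]
 dark [321.4 103.9] 11 [ 462.2 -265.5  195.8]
```

View pics/c2.png

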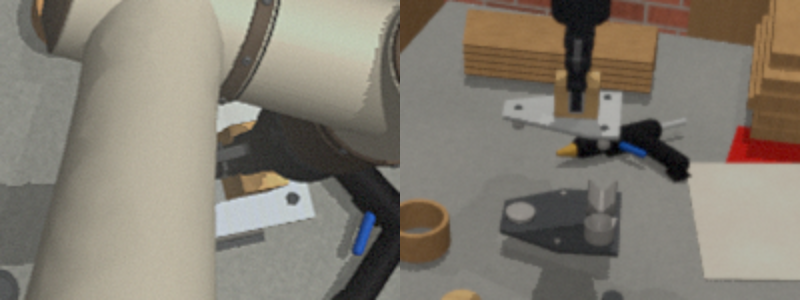

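The former hangs level over the jig. In the side view its three screws are at groove (479,-346), pad (588,-281) and cup (462,-266), within about 2 mm of the seats. I'll lower it, nudging y by -1 mm.

Call:
{"method": "carry_out", "body": {
  "rows": [
    [0,-0.005,0.1,0,0,0,-1],
    [0,-0.005,0.28,0,0,0,-1],
    [0,-0.005,0.45,0,0,0,-1],
    [0,-0.005,0.54,0,0,0,-1],
    [0,-0.005,0.58,0,0,0,-1],
    [0,-0.005,0.58,0,0,0,-1],
    [0,-0.005,0.58,0,0,0,-1]
  ]
}}

```text
clock: 8.18
position: [511.7, -299.4, 259.9]
ee_rot: [-0.111, 0.994, -0.001, 0.001]
contact_force: [0.2, -0.2, -4.2]
gripper_width: 39.6
grasp_force: 61.5
```

Run:
```python
from m import *
b,db=snap('side','s3')
cv2.imwrite('pics/c3.png',cv2.resize(b[80:200,230:390],(800,600),interpolation=cv2.INTER_CUBIC)[:,:,::-1])
s=arm.read_state(); zp=s['position'][2]-155-26
print(s['position'],s['contact_force'],s['wrist_torque'])
P=cloud('side',db); z=P[...,2]; H=cv2.cvtColor(b,cv2.COLOR_RGB2HSV)
v=(np.linalg.norm(P[...,:2]-s['position'][:2],axis=-1)<130)&(abs(z-zp)<12)
for c,ar,k in comps(v&(H[...,2]<130)&(H[...,1]<90),5): print(' dark',c.round(1),ar,np.round(np.nanmedian(P[k],0),1))
```

```text
[ 511.60454621 -299.41218926  259.9505546 ] [-0.72816857  0.80694964 -4.12648939] [ 0.01051933 -0.00772792  0.01843546]
 dark [320.5 122.5] 8 [ 480.8 -346.    82.5]
 dark [278.8 128. ] 10 [ 588.6 -282.6   81. ]
 dark [300.5 137.7] 180 [ 514.6 -258.5   77.7]
 dark [319.4 138.1] 11 [ 462.6 -270.2   82. ]
```

View pics/c3.png

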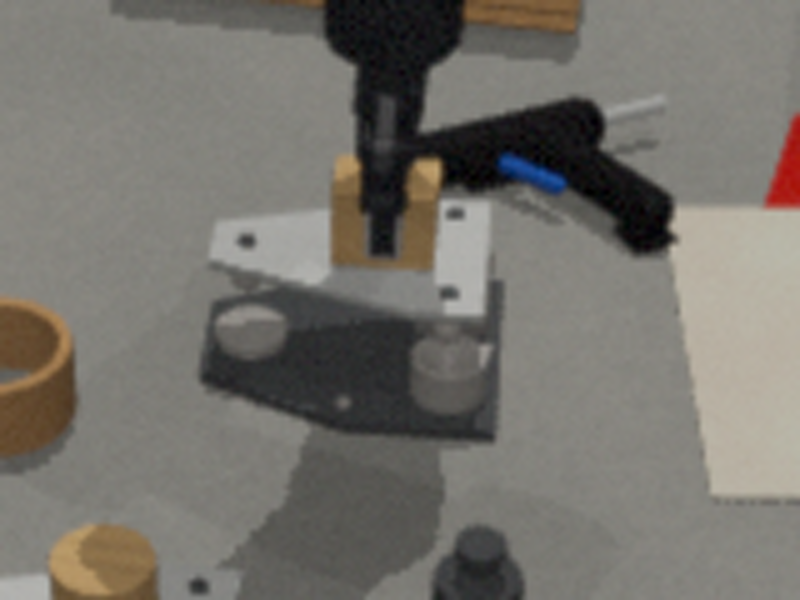

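The plate is right above the cup (450,370) and pad (250,325), lined up with both. Now the last 28 mm, slowly.

Call:
{"method": "carry_out", "body": {
  "rows": [
    [0,0,0.03,0,0,0,-1],
    [0,0,0.055,0,0,0,-1],
    [0,0,0.075,0,0,0,-1],
    [0,0,0.09,0,0,0,-1],
    [0,0,0.105,0,0,0,-1],
    [0,0,0.115,0,0,0,-1],
    [0,0,0.12,0,0,0,-1],
    [0,0,0.125,0,0,0,-1],
    [0,0,0.125,0,0,0,-1]
  ]
}}

```text
clock: 9.35
position: [511.2, -299.4, 233.7]
ee_rot: [-0.111, 0.994, -0.0, -0.0]
contact_force: [-0.5, 0.3, -4.6]
gripper_width: 39.5
grasp_force: 61.5
```

Call:
{"method": "carry_out", "body": {
  "rows": [
    [0,0,0.004,0,0,0,-1],
    [0,0,0.008,0,0,0,-1],
    [0,0,0.01,0,0,0,-1],
    [0,0,0.01,0,0,0,-1]
  ]
}}

```text
clock: 9.85
position: [510.9, -299.8, 232.1]
ee_rot: [-0.111, 0.994, -0.0, -0.0]
contact_force: [-2.7, -3.5, -0.5]
gripper_width: 39.8
grasp_force: 61.9
```

The seats are now pushing it lightly toward -x, -y. I'll yield that way by half a millimetre and go down a touch more.

Call:
{"method": "carry_out", "body": {
  "rows": [
    [0.003,-0.003,0,0,0,0,-1],
    [0.003,-0.003,0.003,0,0,0,-1],
    [0.003,-0.003,0.006,0,0,0,-1],
    [0.003,-0.003,0.006,0,0,0,-1]
  ]
}}

```text
clock: 10.35
position: [510.6, -300.3, 231.5]
ee_rot: [-0.111, 0.994, -0.0, -0.0]
contact_force: [-5.0, -1.9, 6.1]
gripper_width: 39.2
grasp_force: 62.9
```

Call:
{"method": "carry_out", "body": {
  "rows": [
    [0.004,0,0.001,0,0,0,-1],
    [0.004,0,0.003,0,0,0,-1],
    [0.004,0,0.003,0,0,0,-1]
  ]
}}

```text
clock: 10.72
position: [510.1, -300.4, 231.4]
ee_rot: [-0.111, 0.994, -0.0, 0.001]
contact_force: [-3.5, -1.1, 7.7]
gripper_width: 39.3
grasp_force: 62.9
```

Height has stopped at 231.4 (seated was predicted as 231.3) with about 12 N on the seats, so I'll release.

Call:
{"method": "carry_out", "body": {
  "rows": [
    [0,0,0,0,0,0,-0.02],
    [0,0,0,0,0,0,0.1],
    [0,0,0,0,0,0,0.4],
    [0,0,0,0,0,0,1],
    [0,0,0,0,0,0,1],
    [0,0,0,0,0,0,1],
    [0,0,0,0,0,0,1],
    [0,0,0,0,0,0,1]
  ]
}}

```text
clock: 11.72
position: [509.9, -300.3, 229.9]
ee_rot: [-0.111, 0.994, -0.0, 0.0]
contact_force: [-0.4, -0.5, 1.3]
gripper_width: 85.2
grasp_force: 0.0
```

Call:
{"method": "carry_out", "body": {
  "rows": [
    [0,0,-0.1,0,0,0,1],
    [0,0,-0.3,0,0,0,1],
    [0,0,-0.6,0,0,0,1],
    [0,0,-0.9,0,0,0,1],
    [0,0,-0.9,0,0,0,1]
  ]
}}

```text
clock: 12.35
position: [510.5, -300.7, 416.4]
ee_rot: [-0.111, 0.994, -0.003, 0.006]
contact_force: [0.3, 0.1, -0.1]
gripper_width: 85.2
grasp_force: 0.0
```

Call:
{"method": "carry_out", "body": {
  "rows": [
    [0.3,-0.5,0,0,0,0,1],
    [0.6,-0.9,0,0,0,0,1],
    [0.6,-0.9,0,0,0,0,1],
    [0.6,-0.9,0,0,0,0,1],
    [0.6,-0.9,0,0,0,0,1]
  ]
}}

```text
clock: 12.98
position: [431.3, -504.1, 408.0]
ee_rot: [-0.109, 0.994, 0.001, -0.001]
contact_force: [0.1, 0.9, 0.2]
gripper_width: 85.4
grasp_force: 0.0
```

Run:
```python
from m import *
o=[]
for n,u,y in(('top',360,110),('side',240,100)):
    im,d=snap(n,n+'4'); P=cloud(n,d); z=P[...,2]; H=cv2.cvtColor(im,cv2.COLOR_RGB2HSV)
    o.append(cv2.resize(im[y:y+120,u:u+160],(400,300),interpolation=cv2.INTER_CUBIC)[:,:,::-1])
    near=np.linalg.norm(P[...,:2]-[511,-299],axis=-1)<110
    k=near&(z>90)&(z<110)&(H[...,1]>70); print(n,'blocktop',k.sum(),np.nanmedian(P[k],0).round(1))
    for c,ar,k in comps(near&(z>38)&(z<60)&(H[...,2]<130)&(H[...,1]<90),5): print(' dark',c.round(1),ar,np.round(np.nanmedian(P[k],0),1))
    k=near&(z>40)&(z<60)&(H[...,2]>140)&(H[...,1]<60)
    q=P[k]; A=np.c_[q[:,:2]-[511,-299],np.ones(len(q))]; print(' plate plane',len(q),np.linalg.lstsq(A,q[:,2],rcond=None)[0].round(4))
cv2.imwrite('pics/c4.png',np.hstack(o)); print(arm.read_state()['clock'],arm.read_state()['contact_force'])
```

```text
top blocktop 601 [ 510.8 -297.3   98. ]
 dark [416. 155.] 9 [ 593.  -257.8   43.9]
 dark [428.  156.2] 19 [ 590.1 -281.5   50.1]
 dark [415.  168.5] 10 [ 563.8 -255.2   44.2]
 dark [414. 182.] 9 [ 535.1 -253.4   42.2]
 dark [427.2 190.9] 24 [ 514.1 -277.5   53.6]
 dark [413.  196.5] 12 [ 504.2 -250.5   43.6]
 dark [430.6 205.2] 8 [ 485.5 -284.2   54.1]
 dark [459.9 207.7] 20 [ 481.1 -347.7   49.2]
 dark [422.6 215.5] 30 [ 463.5 -268.5   50.1]
 dark [415.5 221. ] 18 [ 451.5 -254.5   44.9]
 plate plane 2021 [-1.70000e-03  4.50000e-03  4.80019e+01]
side blocktop 222 [ 507.6 -293.2  100.6]
 dark [320.9 130.1] 8 [ 479.4 -349.5   51.9]
 dark [279.9 135.9] 9 [ 586.  -284.    52.7]
 dark [310.8 145.6] 295 [ 477.1 -265.9   50.4]
 plate plane 406 [1.00000e-04 2.90000e-03 5.14295e+01]
13.075 [-0.02297154  0.02313267  0.12812935]
```

View pics/c4.png

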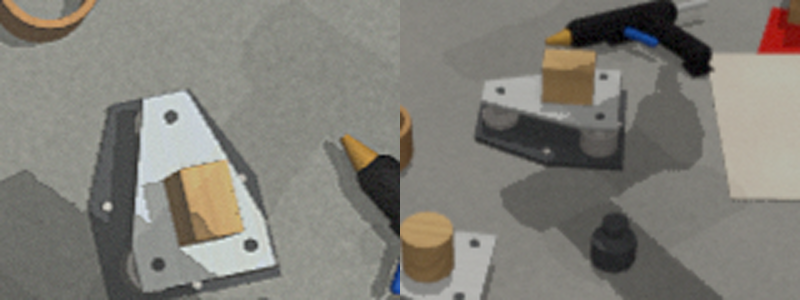

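The crops show the former seated and level. Its plate is about 16 mm higher than on the table, as it should be. The screws lie over the cup (463.5,-268.5), groove (481,-348) and pad (590,-281.5), and the drum former is still standing on its feet with the gripper clear.

```bash
python3 -c "
from bench import arm
print(arm.job_done())"
```

```text
the job is handed in; nothing more can be done
None
```

The former with the rectangular block is seated in the cup, in the V groove and on the flat pad, level and let go; the drum former was not touched, and I handed the job in at about 13 s of the 38 s allowed.

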